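# Seat a splined painting holder in the turning stand

### The job

A goblin on a bottle cap has been left on top of the turning stand, over its socket: lift it off and set it down upright on the white tile, without dropping it. Then take the square-headed holder out of the wooden rack, turn it until its cross-shaped stem meshes with the socket in the stand's square hub, slide it fully home against the spring, and finish while still gripping it and pressing it home, so that I can tighten the grub screw. Leave the other goblins, the round cork holder, the pin vice and the paint pots where they are.

Things in the scene. Friction and masses are not known exactly. Their poses are not given: they have to be found in the camera images.
- stand: The turning stand, fixed to the desk: black square housing 110 x 110 x 25 mm with a square aluminium hub 56 x 56 mm on its middle, hub top 60 mm above the desk. Origin at the centre of its underside, z up, x and y along the sides of housing and hub.
- socket (a point): Centre of the mouth of the socket, in the hub's top face (60 mm above the desk). The socket is an upright cross-shaped hole: two slots, each 13 mm wide and 27 mm long, crossing at the middle, running along the stand's x and y; 35 mm deep. So a cross-shaped stem fits in at four headings, 90 degrees apart.
- plunger (a joint): How far the spring plunger in the socket is pushed down (m). 0 when free: its 11 mm round steel top then lies 20 mm below the socket's mouth. It moves straight down; the spring pushes back up with 3 N at 0 and 7 N at 0.010, which is the value when the holder is fully home. Stop at 0.013.
- holder: The square-headed holder, 80 g: birch grip block 30 x 30 mm, 40 mm tall, with a grey splined stem 30 mm long under it. Origin at the centre of the block's underside (the shoulder), z up, x and y along the block's faces. It stands upright in one of the rack's bores, its shoulder 45 mm above the desk. Fully home, its shoulder lies on the hub's top; let go there, the spring lifts it again.
- rack: Wooden rack, fixed: 60 x 150 x 45 mm high, two round bores 28 mm wide on its long (y) axis, 40 mm either side of the middle. Origin at the centre of its underside.
- round_holder: The other holder in the rack, to be left alone: round cork head 30 mm across and 40 mm tall on a round steel stem of 12 mm. Origin at the centre of the head's underside.
- goblin: The goblin to clear, standing on the hub at the start: primed grey plastic figure on a white bottle cap 30 mm across and 14 mm tall, 46 mm tall in all; the figure stays inside the cap's outline. 25 g. Origin at the centre of the cap's underside. Grip it by the cap.
- tile: White glazed ceramic tile, 110 x 110 x 8 mm, fixed flat on the desk. Origin at the centre of its underside, x and y along its sides.
- goblin_b: Another goblin of the same kind, on the desk at the robot's side, to the left. Origin under its cap.
- goblin_c: Another goblin of the same kind, on the desk at the robot's side, to the right. Origin under its cap.
- goblin_d: Another goblin of the same kind, on the desk beyond the stand. Origin under its cap.
- pin_vice: Pin vice lying on the desk beyond the stand, steel, 96 mm long, 10 mm thick. Origin under its middle.
- pot_a: Small paint pot, 32 mm across and 50 mm tall, standing beyond the stand to the right. Origin at the centre of its underside.
- pot_b: Small paint pot, 32 mm across and 50 mm tall, near the robot to the left. Origin at the centre of its underside.
- stem_tip (a point): Centre of the lower end of the holder's stem, 30 mm below the shoulder. The stem is cross-shaped: two bars, each 10 mm wide and 24 mm long in plan, crossing at the middle, parallel to the grip block's faces; over the last 4 mm they are reduced to 7 by 20 mm.

How it is judged:
By the outcome, as a careful person would: the job done as asked, in the order asked, and still so for the second after the job is handed in, while the arm keeps its last pose, push and grip.
It also fails if it takes over 64 s, if anything falls off the work surface, if the arm or the gripper's body presses on something with over 40 N, if the wrist force passes 120 N, or if a joint passes its speed limit or range.

### The arm

A 6-joint arm with a two-finger parallel gripper is mounted at the origin on the work surface. World frame = base frame: x ahead of the robot, y to its left, z up, the work surface at z = 0. Lengths are in m, angles in rad, forces in N, time in s.
With the tool pointing down it reaches from about 0.375 to 0.825 m from the base axis. Payload 5.5 kg.
Tool frame: the origin (TCP) lies midway between the tips of the shut fingers; the grasp point (between the pads) lies 19 mm behind it; z points along the fingers, y is the line along which they close (so a half turn about z gives the same grasp; the last joint's range is limited). The gripper opens to 85 mm and grips with 20 to 120 N. Pads are 22 mm wide; open, the fingers measure 114 mm over their backs; the gripper's body (76 mm by 85 mm) begins 54 mm behind the grasp point. The pads swing forward as they close: fully open they stand 13 mm farther back than shut.
Start: joints at [1.207, 0.314, -0.047, 1.21, 0, 1.571], TCP at [0.213, 0.561, 0.231] pointing down, gripper open.
Joint ranges: [-2.67, 2.67], [-0.69, 1.73], [-1.03, 1.25], [-2.08, 2.16], [-1.42, 1.45], [-3.14, 3.14]. Speed limits (rad/s): [2.39, 2.39, 3.01, 3.14, 3.14, 3.14].

### API

Orientations are given as a unit quaternion [w, x, y, z].
In Python, from station import manip, vision, order gives the robot as it stands.
- The arm moves only by the shell command python3 -m jog 'ROWS' [OPENING] [FORCE]. ROWS is JSON, a list that holds one entry, the list of rows, each a list of 4 numbers: the shift along the tool's x, y, z in units of 0.12 m (1.0 is 0.12 m), then the turn about the tool's z in units of 90 degrees (1.0 is 90 degrees). A call has exactly 10 rows; each row shifts and turns the commanded pose from where the row before left it, along the tool's axes as they then stand; what a row does not reach is not made up. A row lasts 1/8 s, in which the tool goes at most 62.5 mm and 10.7 degrees, less where a joint would pass 70% of its speed; a pose out of reach is approached as far as the arm can. A call with a number of a shift or a turn outside -1 to 1 is refused whole. A call with a gripper value outside its range is refused whole. OPENING is the finger opening in mm, from 0 to 85.4, set as the call begins (- or left out, the last holds). The fingers move at their own pace and stop on an object; FORCE is the grip in N (left out, the last holds). Time passes only in rows, so rows that do not move let the fingers close, or fill a call up. It gives the time, the measured TCP pose, the force, the opening and the grip force at its end, in the units of the state.
- manip.state(): the state, without advancing time (a new reading comes with each control period).
- vision.get_image(name): name is "side" or "top"; returns the picture (420x560x3 uint8, red, green, blue); there is no depth.
- vision.camera_info(name): a dict with "fx", "fy", "cx", "cy" (pixels), "k1" (the pictures are not rectified: a ray, as slopes to the right and down, at radius r is drawn at 1 + k1 r^2 times it, then the intrinsics apply), "T" (4x4, takes a point from camera to world coordinates). Camera axes: x right, y up, looking along -z (the intrinsics and any distortion apply to the point x, -y, -z); pixel columns grow to the right and rows downward; lengths in m; the calibration is good to about 2 mm. A picture is of the moment at which its call begins. camera_info takes no time and is no camera call.
- order.job_done(): hands the job in; it is judged then, once.
The state is a dict: "clock": time; "joint_positions": joint angles; "dq": joint speeds; "joint_efforts": joint torques, N m; "eef_pos": TCP position; "orientation": TCP orientation; "contact_force": force on the tool from outside, world axes, zero at the start; "wrist_torque": the same for the moment, N m; "grip_width": finger opening in m; "finger_force": force on a finger pad.
Only numpy, scipy, OpenCV 4.12 (cv2) and the standard library are available. Lean on these libraries where they do the work, as an engineer would, in place of code of your own. Each camera call takes 0.05 s, during which the arm holds its last target. There are 200 camera calls.

## Working session

There is one attempt and no reset: what is moved stays moved. The work goes in short steps, Python scripts to look and compute and a shell command to move; the robot and the scene stay as the last step left them, time stands still between calls to the robot, and variables do not carry over. Pictures are saved under pics/ and viewed, at most 10 in all, crops included, and the job is handed in when it is done.

```bash
ls; mkdir -p pics; python3 - <<'E'
from station import manip, vision
import cv2,json
for n in("top","side"):
    cv2.imwrite(f"pics/{n}0.png",vision.get_image(n)[:,:,::-1])
    print(n,vision.camera_info(n))
s=manip.state();print(s)
E
```

```text
pics
top {'fx': 392.26727161696164, 'fy': 392.26727161696164, 'cx': 278.83593797866314, 'cy': 205.0868178516008, 'k1': -0.10805188027721979, 'T': array([[-0.00530745,  0.98523219, -0.17114137,  0.3726104 ],
       [-0.99992234, -0.00715856, -0.01020096, -0.01101853],
       [-0.01127544,  0.17107394,  0.98519367,  0.96208324],
       [ 0.        ,  0.        ,  0.        ,  1.        ]])}
side {'fx': 513.3378816168653, 'fy': 513.3378816168653, 'cx': 276.40899571098015, 'cy': 210.67466706948068, 'k1': -0.05148439388884185, 'T': array([[-0.99515604,  0.06703426, -0.07190866,  0.42529568],
       [-0.09793061, -0.73999768,  0.66544198,  0.72858764],
       [-0.00860483,  0.66926066,  0.74297787,  0.89300954],
       [ 0.        ,  0.        ,  0.        ,  1.        ]])}
{'clock': 0.1, 'joint_positions': array([ 1.20696672e+00,  3.14135797e-01, -4.79776536e-02,  1.21021877e+00,
        6.60824696e-06,  1.57079631e+00]), 'dq': array([-0.00182154, -0.00115643,  0.00225595,  0.00115337,  0.00139253,
        0.00014298]), 'joint_efforts': array([ 4.70406485e-04, -5.40765095e+01,  3.40541410e+01,  1.11742871e-02,
        6.97284577e-05,  4.00620550e-06]), 'eef_pos': array([0.21332359, 0.56023205, 0.23053312]), 'orientation': array([-1.42180976e-04,  1.80913055e-01,  9.83498794e-01, -7.54675705e-04]), 'contact_force': array([ 0.11656345, -0.6964836 , -0.17305413]), 'wrist_torque': array([-0.00883995,  0.02041322,  0.01851841]), 'finger_force': 0.0, 'grip_width': 0.08523915216029464}
```

View pics/top0.png

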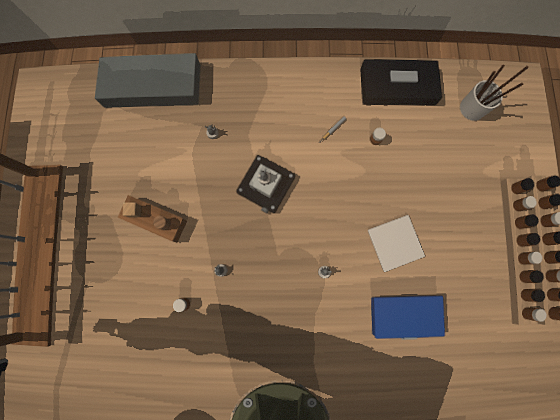

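View pics/side0.png

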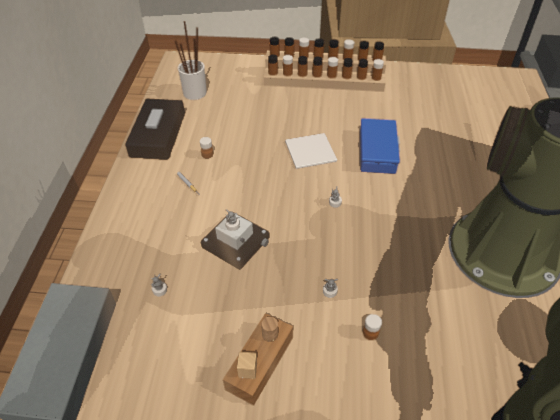

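The top view shows the stand at (267,182) with the goblin on it, the rack at (155,218) with the square head at (129,208), and the tile at (397,243). The side view shows the goblin at (232,220), the square head at (247,363) and the tile at (311,151). Next I'll take enlarged crops.

```bash
cat > h.py <<'E'
import numpy as np, cv2
from station import vision, manip
I={n:vision.camera_info(n) for n in("top","side")}
def ray(n,u,v):
    c=I[n];K=np.array([[c['fx'],0,c['cx']],[0,c['fy'],c['cy']],[0,0,1]])
    p=cv2.undistortPoints(np.array([[[u,v]]],float),K,np.array([c['k1'],0,0,0,0]))[0,0]
    d=c['T'][:3,:3]@np.array([p[0],-p[1],-1]); return c['T'][:3,3],d/np.linalg.norm(d)
def at(n,u,v,z):
    o,d=ray(n,u,v); return o+d*(z-o[2])/d[2]
def tri(a,b):
    o1,d1=ray("top",*a);o2,d2=ray("side",*b)
    t=np.linalg.lstsq(np.c_[d1,-d2],o2-o1,rcond=None)[0]
    p,q=o1+t[0]*d1,o2+t[1]*d2
    return (p+q)/2,np.linalg.norm(p-q)
def proj(n,P):
    c=I[n];T=c['T'];q=T[:3,:3].T@(np.array(P)-T[:3,3]);x,y=q[0]/-q[2],-q[1]/-q[2]
    s=1+c['k1']*(x*x+y*y);return np.array([c['fx']*x*s+c['cx'],c['fy']*y*s+c['cy']])
def crops(out,specs,img=None):
    # specs: (cam,u0,v0,size), each 400x300 at scale 400/w, ticks every 10 px
    tiles=[]
    for n,u,v,w in specs:
        im=(img or {}).get(n); im=vision.get_image(n) if im is None else im
        if img is not None: img[n]=im
        k=400/w;h=int(w*.75)
        t=cv2.resize(im[v:v+h,u:u+w,::-1],(400,300),interpolation=cv2.INTER_CUBIC)
        for x in range(-(-u//10)*10,u+w,10):
            X=int((x-u+.5)*k);cv2.line(t,(X,0),(X,4),(0,255,255),1);cv2.putText(t,str(x),(X-9,14),0,.33,(0,255,255),1)
        for y in range(-(-v//10)*10,v+h,10):
            Y=int((y-v+.5)*k);cv2.line(t,(0,Y),(4,Y),(0,255,255),1);cv2.putText(t,str(y),(5,Y+4),0,.33,(0,255,255),1)
        tiles.append(t)
    cv2.imwrite(out,np.vstack([np.hstack(tiles[i:i+2]) for i in range(0,len(tiles),2)]))
E
python3 -c "
from h import *
crops('pics/c1.png',[('top',227,150,80),('top',115,185,80),('side',196,200,80),('side',220,312,80)],{})"
```

```text
(no output)
```

View pics/c1.png

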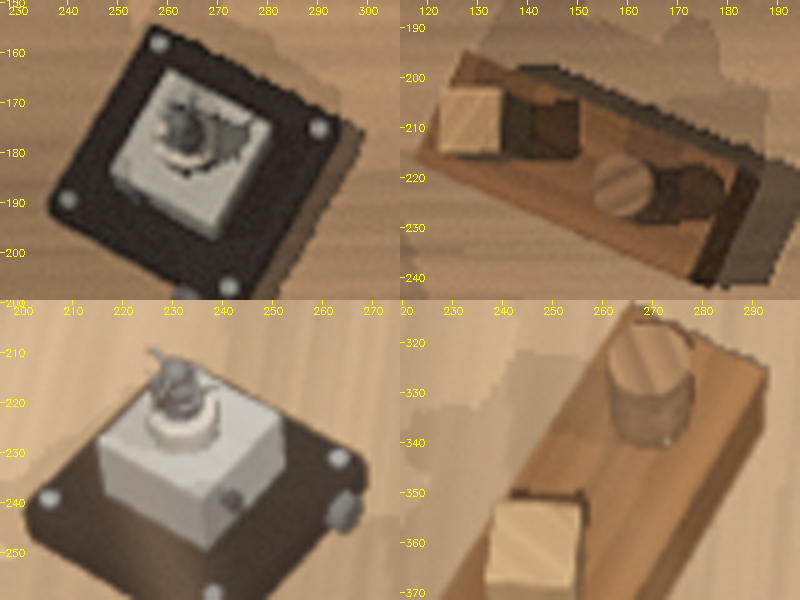

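The crops show the hub's top corners in both views, the square head with its corners, and the cap under the figure. Next I'll triangulate.

```bash
python3 - <<'E'
from h import *
np.set_printoptions(precision=4,suppress=True)
f=lambda u0,v0,pts:[(u0+x/5-.5,v0+y/5-.5) for x,y in pts]
ht=f(227,150,[(168,68),(271,127),(215,238),(112,172)])   # back? right.. order round
hs=f(196,200,[(190,58),(100,140),(210,202),(282,125)])
ot=f(115,185,[(40,87),(102,88),(99,153),(38,150)])
os_=f(220,312,[(96,200),(182,202),(177,287),(86,282)])
gt=f(227,150,[(187,141)]); gs=f(196,200,[(183,112)])
tt=[(367.5,230),(409,215),(425,254),(384,272)]; ts=[(286,139),(326,136),(336,160),(300,166)]
for nm,a,b,z in(("hub",ht,hs,.06),("holder",ot,os_,.085),("tile",tt,ts,.008),("cap",gt,gs,.074)):
    A=np.mean([at("top",*p,z) for p in a],0);B=np.mean([at("side",*p,z) for p in b],0)
    print(nm,"tri of mean",tri(np.mean(a,0),np.mean(b,0)),A,B)
    for n,q in(("top",a),("side",b)):
        if len(q)<4: continue
        P=[at(n,*p,z) for p in q]
        for i in range(4):
            d=P[(i+1)%4]-P[i]; print("  ",n,P[i][:2],"len",np.linalg.norm(d),"ang mod 90",np.degrees(np.arctan2(d[1],d[0]))%90)
E
```

```text
hub tri of mean (array([0.591 , 0.0313, 0.0573]), np.float64(3.620525328616062e-05)) [0.5905 0.0312 0.06  ] [0.5905 0.0331 0.06  ]
   top [0.6312 0.0424] len 0.0570680039536959 ang mod 90 58.99696872509722
   top [ 0.6018 -0.0065] len 0.0595947386724819 ang mod 90 63.51648751706131
   top [0.5485 0.0201] len 0.05827577618086422 ang mod 90 56.551270814839654
   top [0.5806 0.0687] len 0.05703270753588735 ang mod 90 62.55689236564753
   side [ 0.5992 -0.0078] len 0.058723638844551417 ang mod 90 58.15978013727008
   side [0.6302 0.0421] len 0.059304696896154564 ang mod 90 60.5707416400715
   side [0.5785 0.0712] len 0.05075011203012801 ang mod 90 61.26219478721701
   side [0.5541 0.0267] len 0.05677777417943041 ang mod 90 52.54699592629304
holder tri of mean (array([0.5202, 0.3464, 0.0844]), np.float64(0.000682763676827184)) [0.5198 0.3462 0.085 ] [0.5205 0.3465 0.085 ]
   top [0.5351 0.3615] len 0.029943770295301386 ang mod 90 88.63597135873728
   top [0.5344 0.3316] len 0.03044544328153886 ang mod 90 0.6242156578734068
   top [0.504  0.3312] len 0.029385486694350912 ang mod 90 86.9945
[... 599 characters left out ...]
8.941734464122092
   top [ 0.5111 -0.3237] len 0.10281483555813131 ang mod 90 19.65410008913625
   top [ 0.4142 -0.3583] len 0.1119531093092821 ang mod 90 21.960064057286715
   top [ 0.3724 -0.2544] len 0.10870787599789294 ang mod 90 19.5461347791906
   side [ 0.5107 -0.3214] len 0.10762414948251792 ang mod 90 11.704823843231935
   side [ 0.4053 -0.3432] len 0.09692372035807298 ang mod 90 17.07870159400099
   side [ 0.3768 -0.2506] len 0.09484355028201671 ang mod 90 18.770990272169257
   side [ 0.4666 -0.2201] len 0.11049630810559526 ang mod 90 23.495413065508558
cap tri of mean (array([0.5939, 0.0327, 0.0708]), np.float64(0.0024491942213605853)) [0.5919 0.0326 0.074 ] [0.5945 0.0352 0.074 ]
```

```bash
cat >> h.py <<'E'
def go(x,y,z,head=None):
    from scipy.spatial.transform import Rotation as Ro
    s=manip.state();q=s['orientation'];R=Ro.from_quat([q[1],q[2],q[3],q[0]]).as_matrix()
    h=np.degrees(np.arctan2(R[1,1],R[0,1]));d=R.T@(np.array([x,y,z])-s['eef_pos'])/.12
    print("t",round(s['clock'],2),"pos",s['eef_pos'].round(4),"head",h.round(2),"tilt",np.degrees(np.arccos(-R[2,2])).round(2),"units xyz (before turn)",d.round(4),end=" ")
    if head is not None:
        t=-((head-h+180)%360-180)/90;a=np.radians(t*90);c,n=np.cos(a),np.sin(a)
        print("turn",t.round(4),"shift after turn",np.round([c*d[0]+n*d[1],-n*d[0]+c*d[1],d[2]],4),end=" ")
    print("F",s['contact_force'].round(2),"grip",s['grip_width'].round(4),s['finger_force'].round(1),"q6",s['joint_positions'][5].round(2))
E
python3 -m jog '[[[-0.4,-0.26,0,0],[-0.4,-0.26,0,0],[-0.4,-0.26,0,0],[-0.4,-0.26,0,0],[-0.4,-0.26,0,0],[-0.4,-0.26,0,0],[-0.4,-0.26,0,0],[-0.4,-0.26,0,0],[-0.4,-0.26,0,0],[-0.4,-0.26,0,0]]]' 60 30
python3 -m jog '[[[0,0,0,0.11],[0,0,0,0.11],[0,0,0,0.11],[0,0,0,0.11],[0,0,0,0.11],[0,0,0,0.11],[0,0,0,0.11],[0,0,0,0.11],[0,0,0,0.11],[0,0,0,0.11]]]'
python3 -c "
from h import *
go(.592,.0325,.14,-30)"
```

```text
clock: 1.45
eef_pos: [0.5519, 0.0967, 0.2313]
orientation: [0.0, 0.181, 0.983, 0.0]
contact_force: [1.7, 0.8, -0.5]
grip_width: 0.0602
finger_force: 0.0
clock: 2.7
eef_pos: [0.5509, 0.0983, 0.2311]
orientation: [-0.0, 0.867, 0.499, -0.0]
contact_force: [-0.2, 0.3, 0.3]
grip_width: 0.0602
finger_force: 0.0
t 2.7 pos [0.5509 0.0983 0.2311] head -30.17 tilt 0.02 units xyz (before turn) [-0.302   0.572   0.7591] turn -0.0019 shift after turn [-0.3037  0.5711  0.7591] Traceback (most recent call last):
  File "<string>", line 3, in <module>
    go(.592,.0325,.14,-30)
    ~~^^^^^^^^^^^^^^^^^^^^
  File "h.py", line 40, in go
    print("F",s['contact_force'].round(2),"grip",s['grip_width'].round(4),s['finger_force'].round(1),"q6",s['joint_positions'][5].round(2))
                                                 ^^^^^^^^^^^^^^^^^^^^^
AttributeError: 'float' object has no attribute 'round'
```

```bash
sed -i "s/s\['grip_width'\].round(4),s\['finger_force'\].round(1)/round(s['grip_width'],4),round(s['finger_force'],1)/" h.py
python3 -m jog '[[[-0.1,0.19,0.25,0],[-0.1,0.19,0.25,0],[-0.1,0.19,0.25,0],[0,0,0,0],[0,0,0,0],[0,0,0,0],[0,0,0,0],[0,0,0,0],[0,0,0,0],[0,0,0,0]]]' 48
python3 -c "
from h import *
go(.592,.0325,.064,-30)
crops('pics/c2.png',[('top',227,150,80),('side',186,180,80)],{})"
```

```text
clock: 3.95
eef_pos: [0.5925, 0.0331, 0.1414]
orientation: [0.0, 0.865, 0.501, 0.0]
contact_force: [0.3, -0.0, -0.0]
grip_width: 0.0479
finger_force: 0.0
t 3.95 pos [0.5925 0.0331 0.1414] head -29.84 tilt 0.0 units xyz (before turn) [-0.0062 -0.0009  0.6446] turn 0.0018 shift after turn [-0.0062 -0.0009  0.6446] F [ 0.3  -0.03 -0.05] grip 0.0479 0.0 q6 2.15
```

View pics/c2.png

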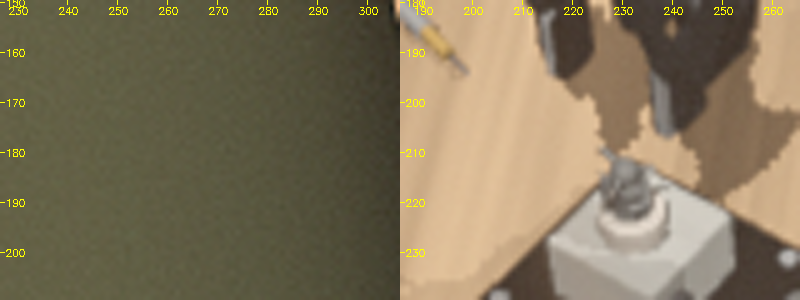

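The side view shows the fingertips at about (216,195) and (239,206), either side of the goblin at (232,222). The arm blocks the top view. Descending and closing.

```bash

python3 -m jog '[[[-0.005,0,0.16,0],[0,0,0.16,0],[0,0,0.16,0],[0,0,0.1,0],[0,0,0.05,0],[0,0,0,0],[0,0,0,0],[0,0,0,0],[0,0,0,0],[0,0,0,0]]]'
python3 -c "
from h import *
print(proj('side',[.5925,.0331,.1414]))
crops('pics/c3.png',[('side',186,180,80),('side',206,200,40)],{})
go(.592,.0325,.064,-30)"
```

```text
clock: 5.3
eef_pos: [0.5923, 0.0326, 0.0659]
orientation: [0.0, 0.865, 0.501, 0.0]
contact_force: [-0.2, -0.4, -0.0]
grip_width: 0.0482
finger_force: 0.0
[230.81251037 199.3298682 ]
t 5.35 pos [0.5922 0.0326 0.0658] head -29.84 tilt 0.01 units xyz (before turn) [-0.0014 -0.0012  0.0151] turn 0.0017 shift after turn [-0.0014 -0.0011  0.0151] F [-0.26  0.09  0.8 ] grip 0.048 0.0 q6 2.15
```

View pics/c3.png

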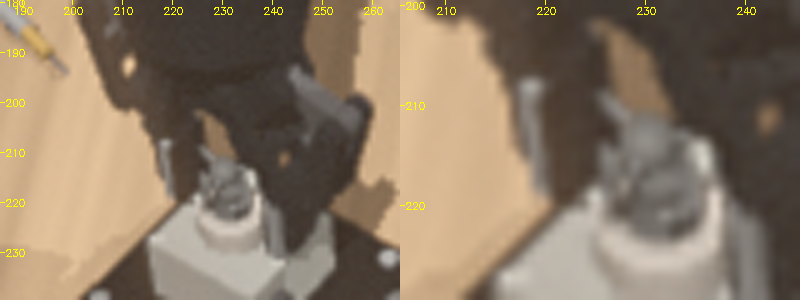

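Fingertips at about (220,219) and (241,230) straddle the cap. I'll lower a little and close.

```bash

python3 -m jog '[[[0,0,0.0125,0],[0,0,0.0125,0],[0,0,0,0],[0,0,0,0],[0,0,0,0],[0,0,0,0],[0,0,0,0],[0,0,0,0],[0,0,0,0],[0,0,0,0]]]' 36 30
python3 -c "
from h import *
crops('pics/c4.png',[('side',186,180,80),('side',206,200,40)],{})
go(.592,.0325,.064,-30)"
```

```text
clock: 6.6
eef_pos: [0.5922, 0.0326, 0.0627]
orientation: [0.0, 0.865, 0.501, 0.0]
contact_force: [-0.3, -0.3, 0.6]
grip_width: 0.0361
finger_force: 0.0
t 6.65 pos [0.5922 0.0326 0.0627] head -29.84 tilt 0.0 units xyz (before turn) [-0.0013 -0.0009 -0.0108] turn 0.0017 shift after turn [-0.0013 -0.0009 -0.0108] F [-0.84  0.29  1.18] grip 0.036 0.0 q6 2.15
```

View pics/c4.png

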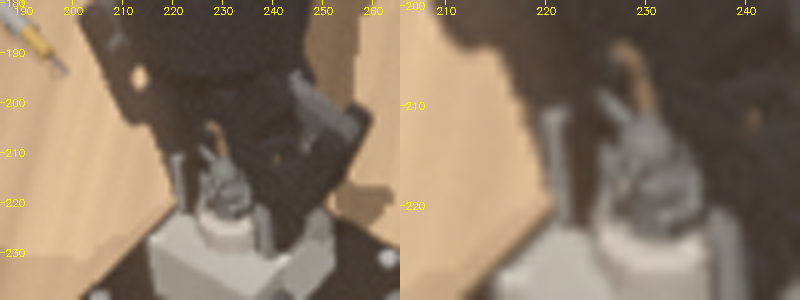

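The tips are low, about 1–2 mm above the hub, and the cap lies between them. Closing and lifting.

```bash

python3 -m jog '[[[0,0,0,0],[0,0,0,0],[0,0,0,0],[0,0,0,0],[0,0,0,0],[0,0,-0.02,0],[0,0,-0.06,0],[0,0,-0.12,0],[0,0,-0.2,0],[0,0,-0.2,0]]]' 22 30
python3 -c "
from h import *
go(.4425,-.287,.13,-30)"
```

```text
clock: 7.9
eef_pos: [0.5924, 0.0326, 0.1363]
orientation: [0.0, 0.865, 0.501, 0.0]
contact_force: [1.1, 0.3, -0.5]
grip_width: 0.0284
finger_force: 29.6
t 7.9 pos [0.5924 0.0326 0.1363] head -29.85 tilt 0.03 units xyz (before turn) [-2.9313  0.2422  0.0518] turn 0.0017 shift after turn [-2.9307  0.2501  0.0518] F [ 1.06  0.27 -0.53] grip 0.0284 29.6 q6 2.15
```

```bash

python3 -m jog '[[[-0.2,0.016,0,0],[-0.35,0.03,0,0],[-0.4,0.03,0,0],[-0.4,0.034,0,0],[-0.4,0.034,0,0],[-0.4,0.034,0,0],[-0.35,0.03,0,0],[-0.26,0.022,0,0],[-0.12,0.01,0,0],[-0.05,0.002,0,0]]]'
python3 -c "
from h import *
go(.4425,-.287,.0112,-30)
crops('pics/c5.png',[('top',235,140,60),('top',350,200,80),('side',196,190,80),('side',270,95,80)],{})"
```

```text
clock: 9.15
eef_pos: [0.4415, -0.2872, 0.1344]
orientation: [-0.0, 0.866, 0.501, -0.0]
contact_force: [0.4, -0.3, 0.2]
grip_width: 0.0283
finger_force: 29.6
t 9.15 pos [ 0.4415 -0.2872  0.1344] head -29.91 tilt 0.04 units xyz (before turn) [0.0056 0.007  1.0266] turn 0.001 shift after turn [0.0056 0.0069 1.0266] F [ 0.4  -0.28  0.21] grip 0.0283 29.6 q6 1.52
```

View pics/c5.png

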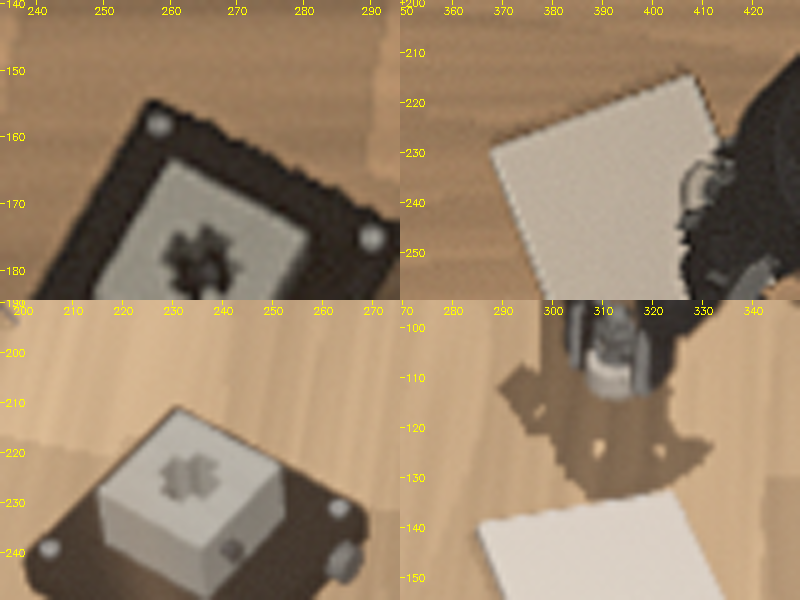

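The goblin is held upright, with its cap at side (312,110). The tile is clear and the socket cross is visible. Lowering.

```bash

python3 -m jog '[[[0.006,0.007,0.15,0],[0,0,0.15,0],[0,0,0.15,0],[0,0,0.15,0],[0,0,0.15,0],[0,0,0.12,0],[0,0,0.08,0],[0,0,0.04,0],[0,0,0.02,0],[0,0,0.01,0]]]'
python3 -m jog '[[[0,0,0,0],[0,0,0,0],[0,0,0,0],[0,0,0,0],[0,0,0,0],[0,0,0,0],[0,0,0,0],[0,0,0,0],[0,0,0,0],[0,0,0,0]]]'
python3 -c "
from h import *
go(.4425,-.287,.0107,-30)"
```

```text
clock: 10.5
eef_pos: [0.4438, -0.2869, 0.0126]
orientation: [0.0, 0.865, 0.501, 0.0]
contact_force: [0.3, -0.5, 0.5]
grip_width: 0.0285
finger_force: 29.6
clock: 11.75
eef_pos: [0.4435, -0.2866, 0.0123]
orientation: [-0.0, 0.865, 0.501, -0.0]
contact_force: [-0.7, 0.1, 0.2]
grip_width: 0.0286
finger_force: 29.6
t 11.75 pos [ 0.4435 -0.2866  0.0123] head -29.84 tilt 0.0 units xyz (before turn) [-0.0066 -0.0055  0.0133] turn 0.0017 shift after turn [-0.0066 -0.0055  0.0133] F [-0.74  0.13  0.17] grip 0.0286 29.6 q6 1.52
```

```bash

python3 -m jog '[[[0,0,0.004,0],[0,0,0.004,0],[0,0,0.004,0],[0,0,0.002,0],[0,0,0,0],[0,0,0,0],[0,0,0,0],[0,0,0,0],[0,0,0,0],[0,0,0,0]]]'
python3 -c "
from h import *
go(.4425,-.287,.0107,-30)"
```

```text
clock: 13.0
eef_pos: [0.4435, -0.2866, 0.0109]
orientation: [0.0, 0.865, 0.501, 0.0]
contact_force: [-2.1, 0.9, 4.8]
grip_width: 0.0285
finger_force: 30.0
t 13.0 pos [ 0.4435 -0.2866  0.0109] head -29.84 tilt 0.0 units xyz (before turn) [-0.0066 -0.0054  0.0014] turn 0.0017 shift after turn [-0.0066 -0.0054  0.0014] F [-2.15  0.9   4.82] grip 0.0285 30.0 q6 1.52
```

On the tile (4.8 N). Release and rise.

```bash

python3 -m jog '[[[0,0,0,0],[0,0,0,0],[0,0,0,0],[0,0,0,0],[0,0,-0.02,0],[0,0,-0.08,0],[0,0,-0.15,0],[0,0,-0.25,0],[0,0,-0.35,0],[0,0,-0.35,0]]]' 45
python3 -c "
from h import *
s=vision.get_image('side'); t=vision.get_image('top')
# socket/hub close-ups: hub from both, tile from side
crops('pics/c6.png',[('top',242,155,50),('top',122,190,50),('side',206,206,50),('side',270,115,80)],{'top':t,'side':s})
go(.52,.346,.14,1.5)"
```

```text
clock: 14.25
eef_pos: [0.4434, -0.2866, 0.1566]
orientation: [0.0, 0.865, 0.501, 0.0]
contact_force: [0.0, 0.3, -0.7]
grip_width: 0.0451
finger_force: 0.0
t 14.35 pos [ 0.4464 -0.2885  0.1602] head -29.85 tilt 0.5 units xyz (before turn) [ 4.8919 -2.1008  0.1478] turn -0.3483 shift after turn [5.2707 0.7506 0.1478] F [ 0.03 -0.55 -0.04] grip 0.0449 0.0 q6 1.52
```

View pics/c6.png

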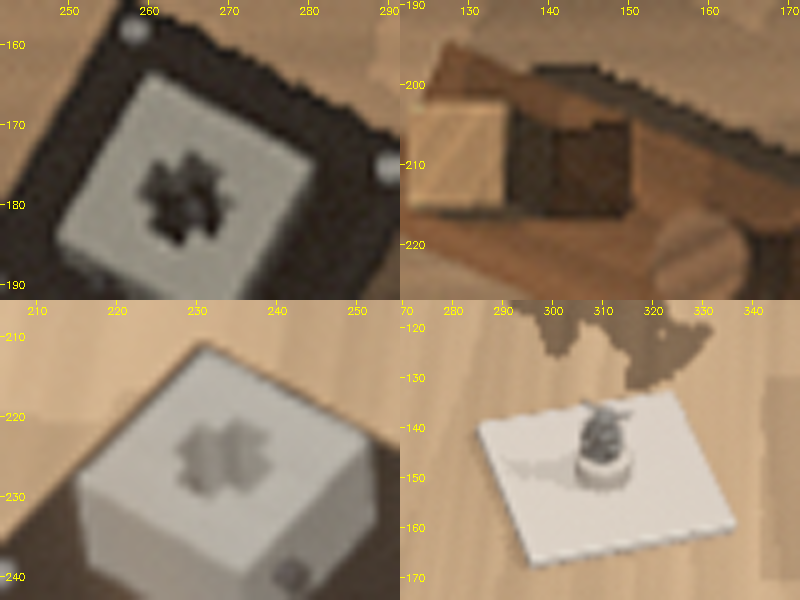

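The goblin stands upright on the tile at side (303,145). The socket cross is at top (264.5,179.4) and side (233.6,225.1). Next I'll refine the hub from its corners, the cross and the housing screws.

```bash
python3 - <<'E'
from h import *
np.set_printoptions(precision=4,suppress=True)
print("cross tri",tri((264.5,179.4),(233.6,225.1)),at("top",264.5,179.4,.06),at("side",233.6,225.1,.06))
f=lambda u0,v0,k,pts:[(u0+x/k-.5,v0+y/k-.5) for x,y in pts]
hs=f(206,206,8,[(204,42),(78,183),(238,275),(370,140)])
ht=f(242,155,8,[(153,73),(315,162)])+f(227,150,5,[(215,238)])+f(242,155,8,[(57,237)])
for n,q in(("top",ht),("side",hs)):
    P=np.array([at(n,*p,.06)[:2] for p in q]);d=np.roll(P,-1,0)-P
    print(n,P.mean(0),np.linalg.norm(d,axis=1),np.degrees(np.arctan2(d[:,1],d[:,0]))%90)
sc=f(227,150,5,[(159,43),(319,128),(228,287),(68,200)])
P=np.array([at("top",*p,.026)[:2] for p in sc]);d=np.roll(P,-1,0)-P
print("screws",P.mean(0),np.linalg.norm(d,axis=1),np.degrees(np.arctan2(d[:,1],d[:,0]))%90)
E
```

```text
cross tri (array([0.5921, 0.0319, 0.0597]), np.float64(0.0015780527154039667)) [0.5912 0.0319 0.06  ] [0.5928 0.032  0.06  ]
top [0.5901 0.0309] [0.0555 0.0601 0.0585 0.0573] [60.0291 63.3151 57.34   60.5112]
side [0.5933 0.0326] [0.0587 0.0543 0.0566 0.0586] [64.2758 60.1128 60.0776 58.1937]
screws [0.5923 0.0318] [0.0903 0.0907 0.0896 0.0908] [60.7847 60.3587 60.7925 60.8554]
```

```bash

python3 -m jog '[[[0.3,-0.13,0,0],[0.4,-0.17,0,0],[0.4,-0.17,0,0],[0.4,-0.17,0,0],[0.4,-0.17,0,0],[0.4,-0.17,0,0],[0.4,-0.17,0,0],[0.4,-0.17,0,0],[0.4,-0.17,0,0],[0.4,-0.17,0,0]]]' 60
python3 -m jog '[[[0.4,-0.17,0,0],[0.35,-0.15,0,0],[0.2,-0.1,0,0],[0,0,0,-0.08],[0,0,0,-0.1],[0,0,0,-0.1],[0,0,0,-0.063],[0,0,0,0],[0,0,0,0],[0,0,0,0]]]'
python3 -c "
from h import *
go(.5203,.346,.105,1)"
```

```text
clock: 15.6
eef_pos: [0.5034, 0.2201, 0.1547]
orientation: [0.0, 0.865, 0.501, 0.0]
contact_force: [1.1, -0.5, 0.3]
grip_width: 0.0597
finger_force: 0.0
clock: 16.85
eef_pos: [0.5166, 0.3423, 0.1546]
orientation: [-0.0, 0.701, 0.713, -0.0]
contact_force: [-0.3, -0.7, 0.1]
grip_width: 0.0599
finger_force: 0.0
t 16.85 pos [0.5166 0.3423 0.1546] head 0.97 tilt 0.0 units xyz (before turn) [0.0299 0.0316 0.4134] turn -0.0003 shift after turn [0.0299 0.0316 0.4134] F [-0.33 -0.67  0.11] grip 0.0599 0.0 q6 2.14
```

```bash

python3 -m jog '[[[0.03,0.032,0,0],[0,0,0.12,0],[0,0,0.14,0],[0,0,0.14,0],[0,0,0.14,0],[0,0,0.14,0],[0,0,0.1,0],[0,0,0.06,0],[0,0,0.04,0],[0,0,0,0]]]'
python3 -m jog '[[[0,0,0,0],[0,0,0,0],[0,0,0,0],[0,0,0,0],[0,0,0,0],[0,0,0,0],[0,0,0,0],[0,0,0,0],[0,0,0,0],[0,0,0,0]]]' 20 60
python3 -c "
from h import *
go(.5203,.346,.049,1)"
```

```text
clock: 18.1
eef_pos: [0.5205, 0.3461, 0.049]
orientation: [0.0, 0.701, 0.713, 0.0]
contact_force: [-0.2, 0.0, -0.6]
grip_width: 0.0603
finger_force: 0.0
clock: 19.35
eef_pos: [0.5209, 0.3464, 0.0497]
orientation: [0.0, 0.701, 0.713, 0.001]
contact_force: [0.6, 0.5, 6.1]
grip_width: 0.0291
finger_force: 59.5
t 19.35 pos [0.5209 0.3464 0.0497] head 1.03 tilt 0.07 units xyz (before turn) [-0.003  -0.0048  0.006 ] turn 0.0003 shift after turn [-0.0031 -0.0048  0.006 ] F [0.56 0.5  6.11] grip 0.0291 59.5 q6 2.14
```

```bash

python3 -m jog '[[[0,0,-0.04,0],[0,0,-0.06,0],[0,0,-0.08,0],[0,0,-0.1,0],[0,0,-0.12,0],[0,0,-0.12,0],[0,0,-0.12,0],[0,0,-0.1,0],[0,0,-0.06,0],[0,0,0,0]]]'
python3 -c "
from h import *
go(.592,.032,.13,-29.4)"
```

```text
clock: 20.6
eef_pos: [0.5207, 0.3463, 0.1456]
orientation: [0.0, 0.701, 0.713, 0.0]
contact_force: [-0.3, 0.3, -1.5]
grip_width: 0.0289
finger_force: 59.2
t 20.6 pos [0.5207 0.3463 0.1456] head 1.03 tilt 0.05 units xyz (before turn) [-2.6292  0.547   0.129 ] turn 0.3381 shift after turn [-1.9901  1.8031  0.129 ] F [-0.3   0.32 -1.53] grip 0.0289 59.2 q6 2.14
```

```bash

python3 -m jog '[[[-0.15,0.03,0,0],[-0.3,0.06,0,0],[-0.4,0.085,0,0],[-0.4,0.085,0,0],[-0.4,0.085,0,0],[-0.4,0.085,0,0],[-0.3,0.06,0,0],[-0.2,0.04,0,0],[-0.08,0.017,0,0],[0,0,0,0]]]'
python3 -m jog '[[[0,0,0,0.06],[0,0,0,0.08],[0,0,0,0.09],[0,0,0,0.07],[0,0,0,0.038],[0,0,0.1,0],[0,0,0.05,0],[0,0,0,0],[0,0,0,0],[0,0,0,0]]]'
python3 -c "
from h import *
go(.592,.032,.10,-29.4)"
```

```text
clock: 21.85
eef_pos: [0.5913, 0.031, 0.1446]
orientation: [-0.0, 0.701, 0.713, -0.0]
contact_force: [0.4, 0.4, -0.8]
grip_width: 0.0297
finger_force: 59.2
clock: 23.1
eef_pos: [0.5919, 0.0317, 0.1273]
orientation: [0.0, 0.863, 0.505, 0.0]
contact_force: [-0.1, 0.3, -1.0]
grip_width: 0.0291
finger_force: 59.2
t 23.1 pos [0.5919 0.0317 0.1273] head -29.39 tilt 0.03 units xyz (before turn) [ 0.0027 -0.0007  0.2273] turn 0.0001 shift after turn [ 0.0027 -0.0007  0.2273] F [-0.14  0.32 -1.01] grip 0.0291 59.2 q6 2.14
```

```bash

python3 -m jog '[[[0.003,0,0.05,0],[0,0,0.06,0],[0,0,0.06,0],[0,0,0.04,0],[0,0,0.015,0],[0,0,0,0],[0,0,0,0],[0,0,0,0],[0,0,0,0],[0,0,0,0]]]'
python3 -c "
from h import *
im={}
crops('pics/c7.png',[('side',206,196,50),('side',186,180,80)],im)
x,y,z=manip.state()['eef_pos']
h=np.radians(-29.4);Y=np.array([np.cos(h),np.sin(h)]);X=np.array([-Y[1],Y[0]])
zt=z-.0047-.030
for nm,a,b,zz in (('tip+x',.010,0,zt),('tip-x',-.010,0,zt),('tip+y',0,.010,zt),('tip-y',0,-.010,zt),('stem+x',.012,0,zt+.004),('slot+x',.0135,0,.06),('slot-x',-.0135,0,.06),('slot+y',0,.0135,.06),('slot-y',0,-.0135,.06)):
    p=np.array([x,y])+a*X+b*Y;print(nm,proj('side',[*p,zz]).round(1))
go(.592,.032,.10,-29.4)"
```

```text
clock: 24.35
eef_pos: [0.5919, 0.032, 0.1001]
orientation: [0.0, 0.863, 0.505, 0.0]
contact_force: [0.1, 0.1, -0.9]
grip_width: 0.0294
finger_force: 59.2
tip+x [230.9 226.5]
tip-x [236.8 220.6]
tip+y [230.2 221.5]
tip-y [237.6 225.5]
stem+x [230.2 225.8]
slot+x [230.1 229.1]
slot-x [237.9 221.2]
slot+y [229.1 222.4]
slot-y [239.  227.9]
t 24.4 pos [0.5919 0.032  0.1001] head -29.39 tilt 0.01 units xyz (before turn) [0.0006 0.001  0.0008] turn 0.0001 shift after turn [0.0006 0.001  0.0008] F [ 0.22 -0.14 -0.45] grip 0.0293 59.2 q6 2.14
```

View pics/c7.png

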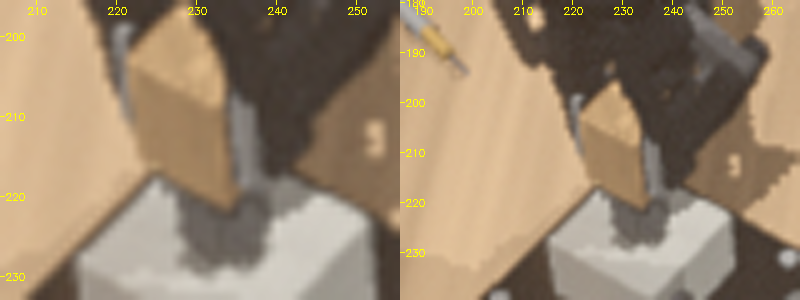

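The block sits squarely in the pads. Its lower front edge runs from about (224,219) to (235,222), and the stem and socket show as a dark blob at x 228–239, bottom 229. I'll check the block corners numerically.

```bash
python3 -c "
from h import *
x,y,z=manip.state()['eef_pos'];h=np.radians(-29.4);Y=np.array([np.cos(h),np.sin(h)]);X=np.array([-Y[1],Y[0]])
for a,b,zz in ((.015,.015,.0954),(.015,-.015,.0954),(.015,.015,.1354),(.015,-.015,.1354)):
    print(proj('side',[*(np.array([x,y])+a*X+b*Y),zz]).round(1))
print('per mm x', proj('side',[x+.001*X[0],y+.001*X[1],.1])-proj('side',[x,y,.1]))
"

```

```text
[222.7 215.5]
[234.1 221.7]
[221.  202.4]
[232.7 208.6]
per mm x [-0.29884522  0.29600489]
```

```bash

python3 -m jog '[[[0,0,0.015,0],[0,0,0.015,0],[0,0,0.015,0],[0,0,0.015,0],[0,0,0.015,0],[0,0,0.015,0],[0,0,0.015,0],[0,0,0,0],[0,0,0,0],[0,0,0,0]]]'
python3 -c "
from h import *
print(manip.state()['wrist_torque'])
go(.592,.032,.0847,-29.4)"
```

```text
clock: 25.65
eef_pos: [0.5919, 0.032, 0.0875]
orientation: [0.0, 0.863, 0.505, 0.0]
contact_force: [-0.1, -0.1, -1.0]
grip_width: 0.0294
finger_force: 59.2
[-0.01891556  0.01923191 -0.02133232]
t 25.65 pos [0.5919 0.032  0.0875] head -29.4 tilt 0.01 units xyz (before turn) [0.0006 0.0005 0.0236] turn 0.0 shift after turn [0.0006 0.0005 0.0236] F [-0.05 -0.09 -1.01] grip 0.0294 59.2 q6 2.14
```

```bash

python3 -m jog '[[[0,0,0.015,0],[0,0,0.015,0],[0,0,0.015,0],[0,0,0.015,0],[0,0,0.015,0],[0,0,0.012,0],[0,0,0,0],[0,0,0,0],[0,0,0,0],[0,0,0,0]]]'
python3 -m jog '[[[0,0,0.01,0],[0,0,0.01,0],[0,0,0.01,0],[0,0,0.01,0],[0,0,0.01,0],[0,0,0.01,0],[0,0,0.01,0],[0,0,0,0],[0,0,0,0],[0,0,0,0]]]'
python3 -c "
from h import *
go(.592,.032,.0647,-29.4)"
```

```text
clock: 26.9
eef_pos: [0.5919, 0.032, 0.0771]
orientation: [0.0, 0.863, 0.505, 0.0]
contact_force: [0.6, -0.6, -0.7]
grip_width: 0.0295
finger_force: 59.2
clock: 28.15
eef_pos: [0.5919, 0.032, 0.0687]
orientation: [0.0, 0.863, 0.505, 0.0]
contact_force: [-1.5, 0.2, 4.3]
grip_width: 0.0294
finger_force: 59.8
t 28.15 pos [0.5919 0.032  0.0687] head -29.39 tilt 0.01 units xyz (before turn) [0.0003 0.0007 0.033 ] turn 0.0001 shift after turn [0.0003 0.0007 0.033 ] F [-1.5   0.21  4.26] grip 0.0294 59.8 q6 2.14
```

```bash

python3 -m jog '[[[0,0,0.01,0],[0,0,0.01,0],[0,0,0.008,0],[0,0,0.004,0],[0,0,0,0],[0,0,0,0],[0,0,0,0],[0,0,0,0],[0,0,0,0],[0,0,0,0]]]'
python3 -m jog '[[[0,0,0.003,0],[0,0,0.003,0],[0,0,0.003,0],[0,0,0,0],[0,0,0,0],[0,0,0,0],[0,0,0,0],[0,0,0,0],[0,0,0,0],[0,0,0,0]]]'
python3 -c "
from h import *
go(.592,.032,.0647,-29.4)"
```

```text
clock: 29.4
eef_pos: [0.5919, 0.032, 0.0648]
orientation: [0.0, 0.863, 0.505, 0.0]
contact_force: [-1.7, -0.5, 6.1]
grip_width: 0.0293
finger_force: 59.9
clock: 30.65
eef_pos: [0.5919, 0.032, 0.0647]
orientation: [0.0, 0.863, 0.505, 0.0]
contact_force: [-4.5, -0.0, 13.0]
grip_width: 0.0292
finger_force: 61.0
t 30.65 pos [0.5919 0.032  0.0647] head -29.39 tilt 0.03 units xyz (before turn) [ 0.0002  0.0006 -0.0001] turn 0.0001 shift after turn [ 0.0002  0.0006 -0.0001] F [-4.48 -0.02 12.95] grip 0.0292 61.0 q6 2.14
```

Home: TCP stopped exactly at 0.0647 and the force rose to 13 N. I'll add a small margin and take a last look.

```bash

python3 -m jog '[[[0,0,0.003,0],[0,0,0.003,0],[0,0,0,0],[0,0,0,0],[0,0,0,0],[0,0,0,0],[0,0,0,0],[0,0,0,0],[0,0,0,0],[0,0,0,0]]]' 20 75
python3 -c "
from h import *
crops('pics/c8.png',[('side',206,196,50),('side',270,115,80)],{})
go(.592,.032,.0647,-29.4)"
```

```text
clock: 31.9
eef_pos: [0.5919, 0.032, 0.0647]
orientation: [0.0, 0.863, 0.505, 0.0]
contact_force: [-6.8, -0.7, 19.6]
grip_width: 0.0297
finger_force: 73.1
t 31.95 pos [0.5919 0.032  0.0647] head -29.39 tilt 0.05 units xyz (before turn) [ 0.0001  0.0007 -0.0003] turn 0.0001 shift after turn [ 0.0001  0.0007 -0.0003] F [-7.72 -0.61 18.09] grip 0.0288 73.1 q6 2.14
```

View pics/c8.png

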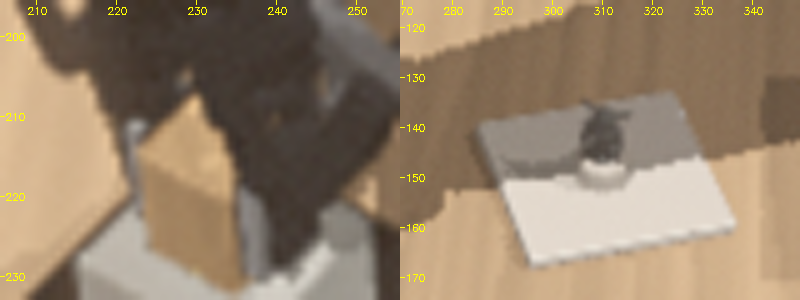

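The holder's shoulder lies flat on the hub (lower edge about (224,226) to (236,231)), still gripped. The goblin stands on the tile at (303,145).

```bash
python3 -c "
from station import order
print(order.job_done())"
```

```text
the job is handed in; nothing more can be done
None
```

The job is handed in: the goblin stands upright on the white tile, and the square-headed holder is fully home in the socket, still gripped and pressed down with about 18 N, with 32 of the 64 s used.

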